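# Seat a taper peg in a spring collet

## Task

Take the steel taper peg out of its stand, put it point down into the four-jaw spring collet of the bolt inspection block, then press down firmly with about 19 N and twist it well round at the same time, until it is wedged fast and stays by itself when you let go. Never push it into the collet with more than 25 N (a straight push within that limit does not wedge it), and leave the loose parts around it where they lie.

Things in the scene. Friction and masses are not known exactly. Their poses are not given: they have to be found in the camera images.
- peg: Steel taper peg, about 200 g, 80 mm tall, z up, origin at its point. Cone: 6 mm across at the origin, 26 mm across 40 mm up; round collar 35 mm across from 40 to 44 mm; above it a flat thumb bar 34 mm long (peg x), 14 mm thick (peg y) with parallel faces from 44 to 78 mm. It starts upright, hanging by its collar in the stand, its point 6 mm over the table.
- stand: Black round cup screwed to the table that holds the peg loosely: 46 mm tall, mouth 30 mm inside and 42 mm outside, foot 52 mm. Origin at the centre of its underside. Lift the peg at least 50 mm to clear it.
- block: Grey steel inspection block screwed to the table, 90 x 90 mm, 52 mm tall, with a vertical 48 mm bore that holds a four-jaw spring collet, sloped as the peg is. Origin at the centre of its underside, on the bore's axis (z). The jaws meet the peg when its point is about 30 mm above the table; this differs by up to 6 mm either way and is not shown, so feel for it.
- jaw0 (a joint): spring jaw 0 of the collet in the block, a steel segment at +x of the block's own axes. Joint value: how far it is spread outward, 0 empty, m, at most 0.004; spring 12 N per mm. Read with about as much noise as its useful travel.
- jaw1 (a joint): spring jaw 1 of the collet in the block, a steel segment at +y of the block's own axes. Joint value: how far it is spread outward, 0 empty, m, at most 0.004; spring 12 N per mm. Read with about as much noise as its useful travel.
- jaw2 (a joint): spring jaw 2 of the collet in the block, a steel segment at -x of the block's own axes. Joint value: how far it is spread outward, 0 empty, m, at most 0.004; spring 12 N per mm. Read with about as much noise as its useful travel.
- jaw3 (a joint): spring jaw 3 of the collet in the block, a steel segment at -y of the block's own axes. Joint value: how far it is spread outward, 0 empty, m, at most 0.004; spring 12 N per mm. Read with about as much noise as its useful travel.
- nut: Rusty square nut, 38 x 38 x 22 mm, loose bystander lying flat. Origin under its centre.
- spacer: White nylon ring, 32 mm across, 18 mm tall, loose bystander. Origin under its centre.
- file: Steel thread file with wooden handle, 220 mm long along its x, 18 mm tall, loose bystander. Origin on the table near its middle.
- gauge: Yellow bolt length gauge, 180 x 26 mm along its x, 6 mm thick with a 28 mm tall stop at one end, loose bystander. Origin under its centre.
- spare_bolt: Rusty track bolt lying down, about 105 mm long along its x, head 42 mm across, loose bystander. Origin on the table under it.
- washer: Steel washer 48 mm across, 5 mm thick, loose bystander. Origin under its centre.
- vise: Blue bench vise screwed to the table with a knurled knob on its -y side, a track bolt standing in its jaws: 90 x 70 mm foot, knob reaching 100 mm to -y, bolt top at 122 mm. Bystander. Origin under its centre.
- peg_grip (a point): Point in the middle of the peg's thumb bar, 68 mm above the peg's point, on its axis. Pinch the bar across its thickness (peg y) with 60 N or more: the twist takes about 0.3 N m.
- mouth (a point): Centre of the bore's mouth, on top of the block, 52 mm up. Load on the collet: from first touch a straight push sinks the peg 1 mm per 6 N; twisting under load lets it sink on, to 1 mm per 2.4 N, so follow it down. To wedge it, keep 18 to 20 N through 1.5 rad or more of twist in all, in sweeps of 0.3 rad or more, to and fro counts. Over 25 N (peg's weight included) harms it.
- sleeve (a joint): Spring sleeve inside the block that carries the four jaws. Joint value: how far it is pushed down from rest, m; its spring takes 12 N per mm, so 25 N is 0.00208. Read with about as much noise as its useful travel: the wrist's force tells more.

How it is judged:
By the outcome, as a careful person would: the job done as asked, in the order asked, and still so for the second after the job is handed in, with the robot touching nothing.
It also fails if it takes over 58 s, if anything falls off the work surface, if the arm or the gripper's body presses on something with over 40 N, if the wrist force passes 120 N, or if a joint passes its speed limit or range.

## Robot

A 6-joint arm with a two-finger parallel gripper is mounted at the origin on the work surface. World frame = base frame: x ahead of the robot, y to its left, z up, the work surface at z = 0. Lengths are in mm, angles in rad, forces in N, time in s.
With the tool pointing down it reaches from about 350 to 775 mm from the base axis. Payload 7.3 kg.
Tool frame: the origin (TCP) lies at the very end of the fingers, on their centre line; the grasp point (between the pads) lies 19 mm behind it; z points along the fingers, y is the line along which they close (so a half turn about z gives the same grasp; the last joint's range is limited). The gripper opens to 92 mm and grips with 3 to 60 N. Pads are 19 mm wide; open, the fingers measure 130 mm over their backs; the gripper's body (75 mm by 190 mm) begins 47 mm behind the grasp point.
Start: joints at [-1.344, 0.342, 1.524, -0, 1.275, -0.146], TCP at [191.241, -488.95, 226.741] pointing down, gripper open.
Joint ranges: [-2.53, 2.53], [-0.77, 2.02], [0.04, 2.7], [-1, 4.14], [0.28, 2.66], [-3.11, 3.11]. Speed limits (rad/s): [2.57, 2.57, 3.14, 3.14, 3.14, 3.14].

## Interface

Orientations are given as [roll, pitch, yaw] about the fixed x, y, z axes, in that order (R = Rz(yaw) Ry(pitch) Rx(roll)).
In Python, from plant import get_obs, capture, close_job gives the robot as it stands. The module is installed in compiled form; this text tells all that it offers.
- The arm moves only by the shell command python3 -m handwheel 'ROWS'. ROWS is JSON, a list of rows, each a list of 3 entries, a list of its own where there are three numbers: the turn, a rotation vector about the tool's x, y, z in degrees, then the shift along the tool's x, y, z in m, then the opening, from 0 (shut) to 1 (fully open). A call has 1 to 12 rows; each row is the pose to reach, as a shift and turn from the pose commanded when the call began, along the tool's axes at that moment; what a row does not reach only later rows make up. A row lasts 1/10 s, in which the tool goes at most 50 mm and 8.59 degrees, less where a joint would pass 70% of its speed; a pose out of reach is approached as far as the arm can. A call with a gripper value outside its range is refused whole. The fingers move at their own pace and stop on an object; the grip force is fixed at half the most. Time passes only in rows, so rows that repeat a pose let the fingers close. It gives the time, the measured TCP pose, the force, the opening and the grip force at its end, in the units of the state.
- get_obs(): the state, without advancing time (a new reading comes with each control period).
- capture(name): name is "scene" or "top"; returns a dict with "image" (400x640x3 uint8, red, green, blue), "depth" (400x640 float32, mm along the optical axis (not along the pixel's ray), 0 where there is no reading), "fx", "fy", "cx", "cy" (pixels), "camera_from_world" (4x4, takes a point from world to camera coordinates). Camera axes: x right, y down, z forward; pixel columns grow to the right and rows downward; lengths in mm; the calibration is good to about 2 mm. A picture is of the moment at which its call begins.
- close_job(): hands the job in; it is judged then, once.
The state is a dict: "time": time; "joint_positions": joint angles; "dq": joint speeds; "tau": joint torques, N m; "tool_pos": TCP position; "tcp_rot": TCP orientation; "contact_force": force on the tool from outside, world axes, zero at the start; "moment": the same for the moment, N m; "grip_width": finger opening in mm; "finger_force": force on a finger pad.
Only numpy, scipy, OpenCV 4.12 (cv2) and the standard library are available. Lean on these libraries where they do the work, as an engineer would, in place of code of your own. Each camera call takes 0.05 s, during which the arm holds its last target. There are 200 camera calls.

## Working session

There is one attempt and no reset: what is moved stays moved. The work goes in short steps, Python scripts to look and compute and a shell command to move; the robot and the scene stay as the last step left them, time stands still between calls to the robot, and variables do not carry over. Pictures are saved under pics/ and viewed, at most 10 in all, crops included, and the job is handed in when it is done.

```bash
mkdir -p pics
python3 - <<'E'
from plant import *
import cv2,numpy as np
o=get_obs();print({k:np.round(v,3).tolist() for k,v in o.items()})
for n in("scene","top"):
    c=capture(n);cv2.imwrite(f"pics/{n}0.png",c["image"][:,:,::-1]);np.savez(f"{n}0.npz",**c)
    print(n,c["fx"],c["cx"],c["cy"],np.round(c["camera_from_world"],3).tolist())
E
```

```text
{'time': 0.0, 'joint_positions': [-1.344, 0.343, 1.525, -0.0, 1.275, -0.146], 'dq': [0.001, -0.001, 0.001, -0.002, 0.001, -0.001], 'tau': [-0.001, -43.125, -24.422, 0.072, 0.056, -0.0], 'tool_pos': [191.14, -488.547, 226.056], 'tcp_rot': [-3.14, -0.0, 0.373], 'contact_force': [-0.311, 0.229, -0.509], 'moment': [0.008, -0.009, -0.006], 'finger_force': 0.0, 'grip_width': 91.951}
scene 363.5792592370137 317.25268915346015 205.18232136316408 [[-0.8, 0.6, -0.019, 454.965], [0.449, 0.578, -0.681, -215.453], [-0.398, -0.553, -0.732, 1156.637], [0.0, 0.0, 0.0, 1.0]]
top 430.8340872926707 317.5224504305716 194.32944116098372 [[0.027, -1.0, 0.001, 4.427], [-0.992, -0.027, -0.124, 569.968], [0.124, 0.002, -0.992, 1018.63], [0.0, 0.0, 0.0, 1.0]]
```

View pics/top0.png

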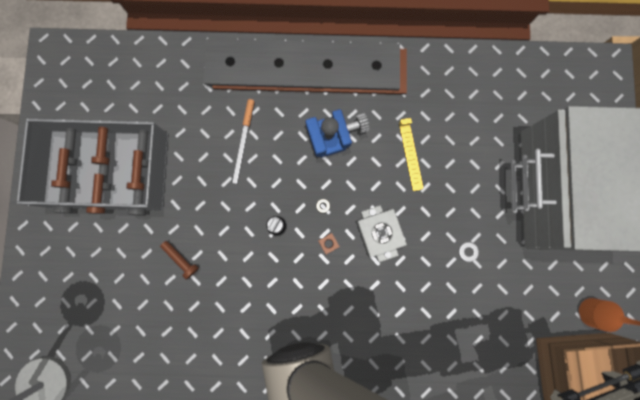

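View pics/scene0.png

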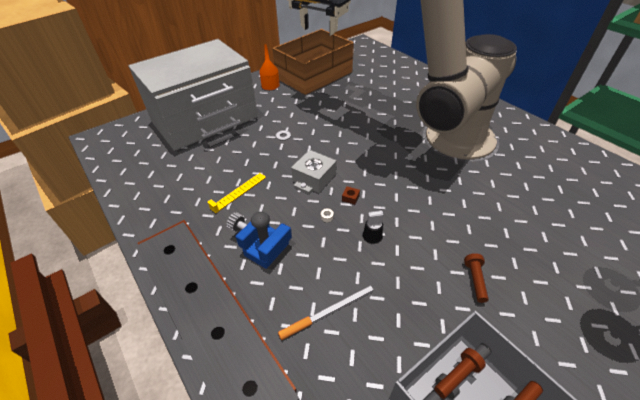

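Top view: the peg and stand are at about (276,226) with the bar roughly horizontal in the image. The block is at (382,233), the nut at (329,243) and the spacer at (323,206). The scene view shows the peg at (374,222) and the block's mouth at (314,163). Next I'll crop in and measure.

```bash
cat > h.py <<'E'
import numpy as np,cv2
def ray(c,u,v,z):
    T=np.array(c["camera_from_world"]);R=T[:3,:3];o=-R.T@T[:3,3]
    d=R.T@np.array([(u-c["cx"])/c["fx"],(v-c["cy"])/c["fy"],1]);return o+d*(z-o[2])/d[2]
def proj(c,p):
    T=np.array(c["camera_from_world"]);q=T[:3,:3]@np.array(p)+T[:3,3]
    return np.array([c["fx"]*q[0]/q[2]+c["cx"],c["fy"]*q[1]/q[2]+c["cy"]])
E
python3 - <<'E'
from h import *
t=dict(np.load("top0.npz"));s=dict(np.load("scene0.npz"))
a=cv2.resize(t["image"][195:265,250:420,::-1],None,fx=4.6,fy=4.6,interpolation=cv2.INTER_CUBIC)[:300]
b1=s["image"][135:205,275:365,::-1];b2=s["image"][195:265,335:415,::-1]
b=np.hstack([cv2.resize(x,None,fx=4.1,fy=4.1,interpolation=cv2.INTER_CUBIC) for x in(b1,b2)])
w=max(a.shape[1],b.shape[1]);f=lambda i:cv2.copyMakeBorder(i,0,0,0,w-i.shape[1],0)
cv2.imwrite("pics/crop1.png",np.vstack([f(a),f(b)])); print(a.shape,b.shape)
def comps(c,m,lo):
    n,l,st,ce=cv2.connectedComponentsWithStats(m.astype(np.uint8))
    return [(i,st[i].tolist(),ce[i].round(1).tolist()) for i in range(1,n) if st[i][4]>=lo],l
for nm,c,box,zz in(("pegtop",t,(262,212,292,240),84),("blocktop",t,(352,200,412,266),52),("pegtopS",s,(362,205,388,245),84),("blockS",s,(290,145,340,195),52)):
    x0,y0,x1,y1=box;g=cv2.cvtColor(c["image"],cv2.COLOR_RGB2GRAY)
    m=np.zeros_like(g);m[y0:y1,x0:x1]=g[y0:y1,x0:x1]>130
    L,l=comps(c,m,15)
    for i,st,ce in L:
        cs,_=cv2.findContours((l==i).astype(np.uint8),0,1);r=cv2.minAreaRect(cs[0])
        P=ray(c,*ce,zz);bx=[ray(c,*q,zz)[:2].round(1).tolist() for q in cv2.boxPoints(r)]
        print(nm,st,ce,P.round(1),ray(c,*r[0],zz).round(1),bx)
E
```

```text
(300, 782, 3) (287, 697, 3)
pegtop [267, 217, 16, 16, 180] [274.4, 224.5] [490.6 117.4  84. ] [490.  117.8  84. ] [[488.8, 141.4], [513.8, 118.1], [491.2, 94.1], [466.4, 117.4]]
blocktop [352, 204, 4, 7, 20] [353.2, 206.6] [540.2 -66.7  52. ] [539.3 -67.5  52. ] [[546.4, -63.7], [546.6, -70.9], [532.1, -71.2], [532.0, -64.0]]
blocktop [358, 205, 49, 61, 1914] [381.9, 232.7] [ 479.6 -136.1   52. ] [ 474.6 -136.6   52. ] [[543.5, -77.1], [549.7, -190.9], [407.0, -195.1], [400.9, -83.2]]
blocktop [352, 233, 3, 7, 16] [352.8, 236.7] [468.3 -66.9  52. ] [469.9 -67.4  52. ] [[462.8, -65.1], [477.0, -64.9], [477.1, -69.7], [462.9, -69.9]]
blocktop [395, 255, 11, 11, 64] [399.9, 260.1] [ 416.2 -179.2   52. ] [ 415.8 -178.8   52. ] [[407.9, -164.1], [430.7, -186.5], [423.8, -193.6], [401.0, -171.2]]
pegtopS [373, 206, 12, 3, 33] [378.7, 207.0] [472.2 112.   84. ] [472.6 111.8  84. ] [[480.5, 101.6], [460.3, 117.3], [464.7, 121.9], [484.8, 106.3]]
pegtopS [368, 210, 15, 7, 75] [375.4, 213.1] [491.3 121.3  84. ] [491.8 120.9  84. ] [[501.4, 106.8], [472.3, 122.5], [482.2, 135.0], [510.9, 119.4]
[... 227 characters left out ...]
3 -137.2   52. ] [[535.2, -163.0], [442.5, -228.4], [420.4, -111.0], [510.0, -56.4]]
blockS [336, 148, 3, 7, 18] [337.1, 150.8] [ 391.8 -139.7   52. ] [ 392.6 -139.2   52. ] [[386.3, -151.6], [381.7, -148.0], [398.9, -126.9], [403.3, -130.4]]
blockS [290, 155, 8, 3, 21] [293.1, 156.1] [ 504.4 -198.    52. ] [ 503.2 -197.7   52. ] [[508.6, -207.5], [492.9, -195.2], [498.0, -187.9], [513.5, -200.2]]
blockS [294, 182, 18, 10, 87] [302.7, 185.9] [553.  -82.4  52. ] [551.7 -83.9  52. ] [[569.3, -100.3], [551.3, -114.5], [534.2, -67.5], [552.2, -54.3]]
blockS [329, 187, 4, 8, 25] [330.7, 190.6] [506.4 -24.2  52. ] [506.6 -24.8  52. ] [[501.7, -37.2], [495.6, -32.5], [511.4, -12.5], [517.4, -17.2]]
```

View pics/crop1.png

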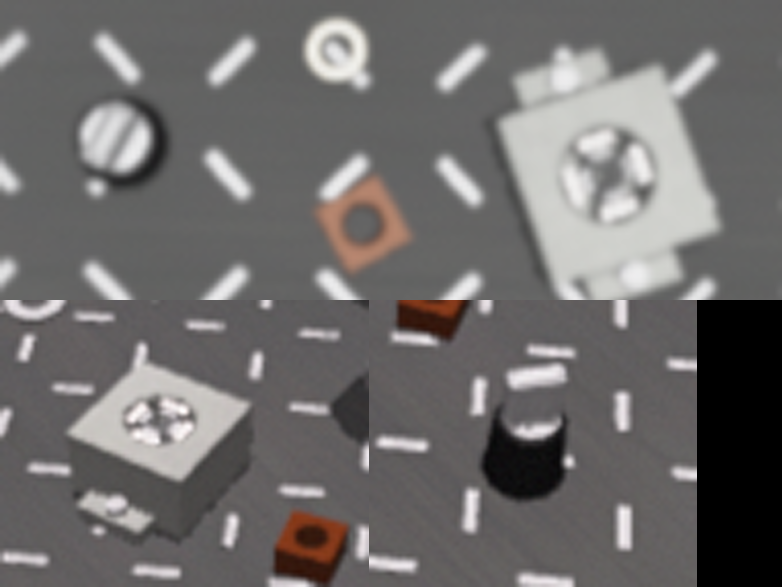

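The crop shows the bar crossing the collar diagonally (yaw about -30°) at top px (275,225). The bore centre is at top px (382,232.5) and scene px (313,164). I'll refine these once and work out the approach.

```bash
cat >> h.py <<'E'
from scipy.spatial.transform import Rotation as Ro
def delta(o,pos,yaw):
    "shift (m, tool axes) and tool-z turn (deg) from obs to a tool-down pose"
    R=Ro.from_euler('xyz',o["tcp_rot"]);d=R.inv().apply(np.array(pos)-o["tool_pos"])/1000
    rv=(R.inv()*Ro.from_euler('xyz',[np.pi,0,yaw])).as_rotvec(degrees=True);return d.round(4),rv.round(2)
E
python3 - <<'E'
from h import *
from plant import get_obs
t=dict(np.load("top0.npz"));s=dict(np.load("scene0.npz"));K=8
def up(c,b):
    x0,y0,x1,y1=b;g=cv2.cvtColor(c["image"][y0:y1,x0:x1],cv2.COLOR_RGB2GRAY)
    return cv2.resize(g,None,fx=K,fy=K,interpolation=cv2.INTER_CUBIC),lambda p:((p[0]+.5)/K-.5+x0,(p[1]+.5)/K-.5+y0)
def big(m):
    cs,_=cv2.findContours(m.astype(np.uint8),0,1);return max(cs,key=cv2.contourArea)
# collar disc top view
g,f=up(t,(262,212,292,240));e=cv2.fitEllipse(big(g>120));print("collar T",e[1],ray(t,*f(e[0]),50).round(1))
# bar in scene (top face)
g,f=up(s,(366,209,386,220))
for th in(150,180,200):
    r=cv2.minAreaRect(big(g>th));B=[ray(s,*f(q),84)[:2] for q in cv2.boxPoints(r)]
    d=[B[1]-B[0],B[2]-B[1]];L=max(d,key=np.linalg.norm);print("barS",ray(s,*f(r[0]),84).round(1),[np.linalg.norm(q).round(1) for q in d],np.degrees(np.arctan2(L[1],L[0])).round(1))
# block bore: dark ring hull
for n,c,b in(("T",t,(366,216,399,250)),("S",s,(300,152,327,175))):
    g,f=up(c,b);
    for th in(150,170):
        p=cv2.convexHull(big(cv2.morphologyEx((g<th).astype(np.uint8),3,np.ones((17,17)))));e=cv2.fitEllipse(p);print("bore",n,np.round(np.array(e[1])/K,1),ray(c,*f(e[0]),52).round(1))
# block top-face outline, tabs removed by opening
g,f=up(t,(345,195,415,270));m=cv2.morphologyEx((g>140).astype(np.uint8),3,np.ones((121,121)));m=cv2.morphologyEx(m,2,cv2.getStructuringElement(2,(201,201)))
r=cv2.minAreaRect(big(m));print("block",ray(t,*f(r[0]),52).round(1),np.array(r[1])/K,r[2])
for y in(-28.5,):
  print(delta(get_obs(),[491.5,121.3,140],np.radians(y)))
E
```

```text
collar T (120.17847442626953, 127.6522445678711) [492.4 120.9  50. ]
barS [491.4 121.4  84. ] [np.float64(33.7), np.float64(15.0)] 152.6
barS [491.2 121.3  84. ] [np.float64(31.8), np.float64(12.3)] 152.9
barS [490.9 120.9  84. ] [np.float64(30.7), np.float64(9.9)] 154.9
bore T [14.5 25.9] [ 478.7 -126.1   52. ]
bore T [20.3 21.8] [ 480.3 -136.3   52. ]
bore S [11.9 17.7] [ 478.6 -136.1   52. ]
bore S [12.6 18.5] [ 478.7 -136.1   52. ]
block [ 469.3 -119.6   52. ] [65.125 60.75 ] 90.0
(array([ 0.5019, -0.4585,  0.0868]), array([-8.000e-02,  2.000e-02,  4.986e+01]))
```

Peg at about (491.8, 121.1) with yaw −27.3°, bore at about (479.5, −136.2). Both views agree. Moving over the peg.

```bash
python3 -m handwheel '[[[0,0,49],[0.502,-0.458,0],1],[[0,0,49],[0.502,-0.458,0],1],[[0,0,49],[0.502,-0.458,0],1],[[0,0,49],[0.502,-0.458,0],1],[[0,0,49],[0.502,-0.458,0],1],[[0,0,49],[0.502,-0.458,0],1],[[0,0,49],[0.502,-0.458,0],1],[[0,0,49],[0.502,-0.458,0],1],[[0,0,49],[0.502,-0.458,0],1],[[0,0,49],[0.502,-0.458,0],1],[[0,0,49],[0.502,-0.458,0],1],[[0,0,49],[0.502,-0.458,0],1]]'
python3 - <<'E'
from h import *
from plant import get_obs
print(delta(get_obs(),[491.8,121.1,53],np.radians(-27.3)))
E
```

```text
time: 1.3
tool_pos: [446.2, 28.5, 226.6]
tcp_rot: [3.141, -0.0, -0.482]
contact_force: [-0.1, -2.1, 0.6]
grip_width: 91.9
finger_force: 0.0
(array([-0.0026, -0.1032,  0.1736]), array([ 0.01, -0.  , -0.33]))
```

```bash
python3 -m handwheel '[[[0,0,0],[-0.002,-0.100,0],1],[[0,0,0],[-0.002,-0.100,0],1],[[0,0,0],[-0.002,-0.100,0.05],1],[[0,0,0],[-0.002,-0.100,0.09],1],[[0,0,0],[-0.002,-0.100,0.09],1],[[0,0,0],[-0.002,-0.100,0.09],1]]'
python3 - <<'E'
from h import *
from plant import get_obs,capture
o=get_obs();print(delta(o,[491.8,121.1,53],np.radians(-27.3)))
for n in("top","scene"):
    c=capture(n);u,v=proj(c,[492,121,60]).astype(int);print(n,u,v)
    cv2.imwrite(f"pics/a_{n}.png",cv2.resize(c["image"][v-35:v+35,u-45:u+45,::-1],None,fx=6,fy=6,interpolation=2))
E
```

```text
time: 1.9
tool_pos: [490.5, 115.8, 137.1]
tcp_rot: [3.141, 0.001, -0.483]
contact_force: [1.0, 0.5, 0.8]
grip_width: 91.6
finger_force: 0.0
(array([-0.0013, -0.0053,  0.0841]), array([ 0.04,  0.05, -0.35]))
top 273 224
scene 374 220
```

View pics/a_scene.png

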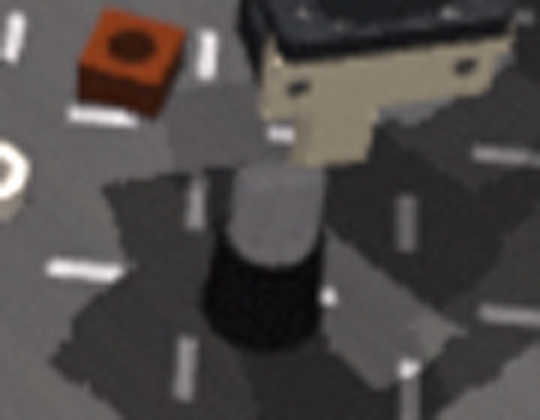

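The scene crop shows the near finger above the peg at crop px (330,130), and the peg still hangs in its stand. Descending.

```bash
python3 -m handwheel '[[[0,0,0],[-0.001,-0.005,0.03],1],[[0,0,0],[-0.001,-0.005,0.06],1],[[0,0,0],[-0.001,-0.005,0.078],1],[[0,0,0],[-0.001,-0.005,0.08],1],[[0,0,0],[-0.001,-0.005,0.08],1]]'
python3 - <<'E'
from h import *
from plant import get_obs
o=get_obs();print(delta(o,[491.8,121.1,53],np.radians(-27.3)))
E
```

```text
time: 2.5
tool_pos: [493.1, 120.6, 58.3]
tcp_rot: [-3.14, -0.002, -0.483]
contact_force: [1.3, -0.4, 0.1]
grip_width: 91.6
finger_force: 0.0
(array([-0.0014,  0.0002,  0.0053]), array([-0.07, -0.12, -0.37]))
```

Now correct the height to 53 mm and close.

```bash
python3 -m handwheel '[[[0,0,0],[-0.001,0,0.005],1],[[0,0,0],[-0.001,0,0.005],0],[[0,0,0],[-0.001,0,0.005],0],[[0,0,0],[-0.001,0,0.005],0],[[0,0,0],[-0.001,0,0.005],0],[[0,0,0],[-0.001,0,0.005],0],[[0,0,0],[-0.001,0,0.005],0],[[0,0,0],[-0.001,0,0.005],0],[[0,0,0],[-0.001,0,0.005],0],[[0,0,0],[-0.001,0,0.005],0],[[0,0,0],[-0.001,0,0.005],0]]'
```

```text
time: 3.6
tool_pos: [491.0, 121.2, 51.7]
tcp_rot: [3.142, -0.0, -0.482]
contact_force: [-0.3, -0.3, -1.3]
grip_width: 16.4
finger_force: 0.0
```

```bash
python3 -m handwheel '[[[0,0,0],[0,0,0],0],[[0,0,0],[0,0,0],0],[[0,0,0],[0,0,0],0],[[0,0,0],[0,0,0],0],[[0,0,0],[0,0,0],0]]'
```

```text
time: 4.1
tool_pos: [491.0, 121.2, 51.7]
tcp_rot: [3.141, -0.0, -0.482]
contact_force: [0.5, -0.6, 0.4]
grip_width: 14.0
finger_force: 30.0
```

```bash
python3 -m handwheel '[[[0,0,0],[0,0,-0.02],0],[[0,0,0],[0,0,-0.05],0],[[0,0,0],[0,0,-0.08],0],[[0,0,0],[0,0,-0.1],0],[[0,0,0],[0,0,-0.1],0],[[0,0,0],[0,0,-0.1],0]]'
python3 - <<'E'
from h import *
from plant import get_obs,capture
o=get_obs();print(delta(o,[479.5,-136.2,150],np.radians(-27.6)),o["contact_force"])
p=o["tool_pos"]
for n in("top","scene"):
    c=capture(n);np.savez(n+"1.npz",**c)
c=capture("scene");u,v=proj(c,p+[0,0,-20]).astype(int);print(u,v)
cv2.imwrite("pics/b.png",cv2.resize(c["image"][v-35:v+35,u-35:u+35,::-1],None,fx=8,fy=8,interpolation=2))
E
```

```text
time: 4.7
tool_pos: [490.6, 121.2, 151.0]
tcp_rot: [3.141, 0.001, -0.482]
contact_force: [-0.9, -0.6, -2.7]
grip_width: 13.7
finger_force: 30.0
(array([0.1096, 0.2332, 0.0011]), array([ 0.03,  0.03, -0.04])) [-0.94717087 -0.55635253 -2.66879937]
377 198
```

View pics/b.png

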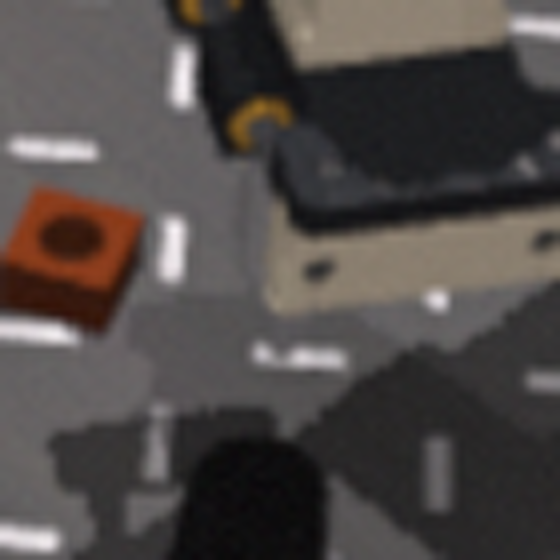

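This crop is cut too high and the peg isn't clear in it. I'll view a wider region.

Run:
```python
from h import *
a=np.load("scene1.npz")["image"][130:260,300:460,::-1];b=np.load("top1.npz")["image"][180:280,240:400,::-1]
cv2.imwrite("pics/c.png",np.vstack([cv2.resize(a,None,fx=4,fy=2.6*4/2.6,interpolation=2)[:340],cv2.resize(b[:62],None,fx=4,fy=4,interpolation=2)]))
```

```text
(no output)
```

View pics/c.png

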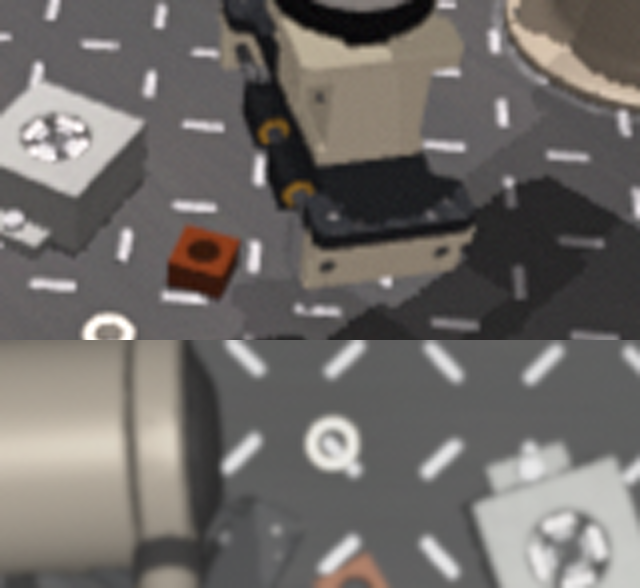

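The stand is empty (b.png, black cup at crop (250,500)), so the peg is up. The gripper body hides most of it, so I'll look numerically for the cone below the gripper.

Run:
```python
from h import *
s=dict(np.load("scene1.npz"));T=s["camera_from_world"];Ri=np.linalg.inv(T)
v,u=np.mgrid[160:235,345:410];d=s["depth"][v,u]
P=np.stack([(u-s["cx"])/s["fx"]*d,(v-s["cy"])/s["fy"]*d,d,np.ones_like(d)],-1)@Ri.T
r=np.hypot(P[...,0]-490.6,P[...,1]-121.2)
m=(r<25)&(P[...,2]>95)&(P[...,2]<150)&(d>0)
print(m.sum())
for a,b,p in zip(u[m],v[m],P[m]): print(a,b,p[:3].round(0))
print(proj(s,[490.6,121.2,106]),proj(s,[490.6,121.2,140]))
print(s["image"][196:210,368:388].mean(-1).astype(int))
```

```text
43
371 192 [501. 109. 148.]
371 193 [502. 110. 147.]
371 194 [504. 112. 147.]
372 194 [504. 115. 150.]
371 195 [504. 112. 144.]
372 195 [506. 118. 150.]
372 196 [506. 118. 146.]
373 196 [506. 120. 148.]
374 196 [504. 122. 148.]
373 197 [507. 121. 147.]
374 197 [506. 124. 148.]
375 197 [504. 124. 147.]
374 198 [507. 124. 146.]
374 199 [499. 118. 133.]
375 200 [499. 121. 132.]
375 201 [497. 120. 127.]
375 202 [496. 120. 123.]
376 202 [497. 123. 126.]
377 202 [497. 126. 129.]
378 202 [495. 127. 128.]
379 202 [494. 129. 130.]
380 202 [492. 130. 129.]
375 203 [496. 120. 120.]
376 203 [496. 123. 122.]
377 203 [496. 126. 125.]
378 203 [496. 128. 126.]
379 203 [492. 128. 124.]
380 203 [490. 129. 123.]
375 204 [496. 120. 116.]
376 204 [496. 123. 119.]
377 204 [495. 125. 120.]
378 204 [493. 126. 119.]
379 204 [491. 127. 119.]
376 205 [494. 122. 114.]
377 205 [495. 126. 117.]
378 205 [494. 128. 118.]
379 205 [489. 126. 114.]
376 206 [494. 123. 111.]
377 206 [492. 123. 110.]
378 206 [491. 126. 111.]
376 207 [492. 121. 105.]
377 207 [492. 124. 107.]
378 207 [490. 125. 107.]
[376.55580493 206.4254
[... 524 characters left out ...]
  97  98
   95  97]
 [ 81  84  83  83  85  86  83  83  93 100  98  95  88  84  85  82  84  84
   88  94]
 [ 85  84  81  83  83  85  81  81  83  89  90  87  84  84  84  83  82  81
   83  83]
 [ 83  83  83  82  82  82  86  84  86  87  88  86  82  83  83  82  82  83
   81  82]
 [ 85  83  81  83  83  90 106  95  87  87  91  86  86  84  84  87  84  82
   82  81]
 [ 82  81  84  82  81 113 160 142  98  95 119 140 136 119 122 121 108  91
   84  82]
 [ 85  84  84  81  86 122 180 170 129 129 170 201 197 177 180 181 157 111
   85  83]
 [ 84  84  84  84  81  96 123 128 133 134 159 175 177 172 177 178 164 116
   84  81]
 [ 86  86  84  85  83  81  85  84  85  87  89  94  90  84  94 100 107  97
   78  72]]
```

The peg tip is at about (490,121,105), upright and on the tool axis. Moving over the bore.

```bash
python3 -m handwheel '[[[0,0,0],[0.02,0.042,0],0],[[0,0,0],[0.04,0.085,0],0],[[0,0,0],[0.06,0.127,0],0],[[0,0,0],[0.08,0.17,0],0],[[0,0,0],[0.1,0.212,0],0],[[0,0,0],[0.109,0.233,0],0],[[0,0,0],[0.109,0.233,0],0],[[0,0,0],[0.109,0.233,0],0],[[0,0,0],[0.109,0.233,0],0]]'
python3 - <<'E'
from h import *
from plant import get_obs,capture
o=get_obs();print(o["contact_force"],delta(o,[479.5,-136.2,100],np.radians(-27.6)))
s=capture("scene");Ri=np.linalg.inv(s["camera_from_world"]);p=o["tool_pos"]
c0=proj(s,p-[0,0,30]).astype(int);v,u=np.mgrid[c0[1]-25:c0[1]+25,c0[0]-25:c0[0]+25];d=s["depth"][v,u]
P=np.stack([(u-s["cx"])/s["fx"]*d,(v-s["cy"])/s["fy"]*d,d,np.ones_like(d)],-1)@Ri.T
r=np.hypot(P[...,0]-p[0],P[...,1]-p[1]);m=(r<18)&(P[...,2]>90)&(P[...,2]<132)
for a,b,q in zip(u[m],v[m],P[m]): print(a,b,q[:3].round(0))
E
```

```text
time: 5.75
tool_pos: [479.2, -134.7, 151.1]
tcp_rot: [-3.141, 0.002, -0.482]
contact_force: [-0.3, -0.3, -1.8]
grip_width: 14.3
finger_force: 30.0
[-0.30007099 -0.32996185 -1.75175485] (array([0.001 , 0.0012, 0.0511]), array([-0.01,  0.09,  0.01]))
310 142 [ 487. -136.  130.]
316 142 [ 474. -128.  128.]
311 143 [ 488. -131.  130.]
312 143 [ 486. -129.  130.]
313 143 [ 484. -128.  130.]
314 143 [ 481. -128.  129.]
315 143 [ 479. -126.  129.]
316 143 [ 472. -130.  124.]
311 144 [ 486. -133.  125.]
312 144 [ 486. -129.  127.]
313 144 [ 485. -126.  129.]
314 144 [ 481. -127.  127.]
315 144 [ 477. -129.  123.]
311 145 [ 484. -137.  118.]
312 145 [ 485. -131.  122.]
313 145 [ 484. -127.  124.]
314 145 [ 481. -128.  122.]
315 145 [ 477. -128.  120.]
312 146 [ 482. -135.  116.]
313 146 [ 483. -129.  120.]
314 146 [ 481. -128.  119.]
315 146 [ 476. -129.  116.]
312 147 [ 486. -130.  117.]
313 147 [ 484. -128.  117.]
314 147 [ 480. -130.  114.]
312 148 [ 483. -134.  110.]
313 148 [ 481. -132.  110.]
314 148 [ 479. -130.  110.]
313 149 [ 481. -133.  106.]
314 149 [ 479. -130.  107.]
```

```bash
python3 -m handwheel '[[[0,0,0],[0.001,0.001,0],0],[[0,0,0],[0.001,0.001,0.02],0],[[0,0,0],[0.001,0.001,0.04],0],[[0,0,0],[0.001,0.001,0.055],0],[[0,0,0],[0.001,0.001,0.063],0],[[0,0,0],[0.001,0.001,0.063],0],[[0,0,0],[0.001,0.001,0.063],0]]'
python3 -c "
from plant import *;import numpy as np
for i in range(3):o=get_obs();print(o['tool_pos'].round(2) if hasattr(o['tool_pos'],'round') else o['tool_pos'],o['contact_force'],o['moment'])"
```

```text
time: 6.5
tool_pos: [480.4, -137.0, 89.2]
tcp_rot: [3.142, -0.001, -0.482]
contact_force: [-0.5, -0.2, -2.0]
grip_width: 13.8
finger_force: 30.0
[ 480.38 -137.02   89.23] [-0.48224068 -0.17907129 -2.04452632] [ 0.06240593  0.01529069 -0.02015749]
[ 480.38 -137.02   89.23] [-0.48224068 -0.17907129 -2.04452632] [ 0.06240593  0.01529069 -0.02015749]
[ 480.38 -137.02   89.23] [-0.48224068 -0.17907129 -2.04452632] [ 0.06240593  0.01529069 -0.02015749]
```

```bash
python3 -m handwheel '[[[0,0,0],[0,0,0.003],0],[[0,0,0],[0,0,0.005],0],[[0,0,0],[0,0,0.005],0]]' | egrep 'pos|force'
for i in 1 2 3; do python3 -m handwheel '[[[0,0,0],[0,0,0.001],0],[[0,0,0],[0,0,0.001],0],[[0,0,0],[0,0,0.001],0]]' | egrep 'pos|contact'; done
```

```text
tool_pos: [479.9, -137.1, 83.8]
contact_force: [-1.3, 1.0, -2.0]
finger_force: 30.0
tool_pos: [480.0, -137.1, 82.8]
contact_force: [0.3, -0.3, -1.8]
tool_pos: [479.9, -137.1, 81.7]
contact_force: [-1.0, -0.2, -2.5]
tool_pos: [479.9, -137.1, 80.7]
contact_force: [0.1, 0.6, -2.6]
```

```bash
for i in 1 2; do python3 -m handwheel '[[[0,0,0],[0,0,0.001],0],[[0,0,0],[0,0,0.001],0],[[0,0,0],[0,0,0.001],0]]' | egrep 'pos|contact'; done
```

```text
tool_pos: [479.9, -137.1, 79.7]
contact_force: [-0.4, 0.2, -1.8]
tool_pos: [479.9, -137.0, 78.7]
contact_force: [1.2, 1.6, -2.7]
```

```bash
for i in 1; do python3 -m handwheel '[[[0,0,0],[0,0,0.001],0],[[0,0,0],[0,0,0.001],0],[[0,0,0],[0,0,0.001],0]]' | egrep 'pos|contact'; done
```

```text
tool_pos: [479.9, -137.0, 77.7]
contact_force: [0.0, 1.4, -1.8]
```

```bash
for i in 1 2 ; do python3 -m handwheel '[[[0,0,0],[0,0,0.001],0],[[0,0,0],[0,0,0.001],0],[[0,0,0],[0,0,0.001],0]]' | egrep 'pos|contact'; done
```

```text
tool_pos: [479.8, -136.9, 76.7]
contact_force: [-1.0, 2.0, -1.7]
tool_pos: [479.8, -136.9, 75.7]
contact_force: [-0.8, 2.5, 0.2]
```

```bash
for i in 1; do python3 -m handwheel '[[[0,0,0],[0,0,0.001],0],[[0,0,0],[0,0,0.001],0],[[0,0,0],[0,0,0.001],0]]' | egrep 'pos|contact'; done
```

```text
tool_pos: [479.8, -136.9, 74.7]
contact_force: [-1.1, 3.9, -0.0]
```

Contact. The +y side force says the peg sits about a millimetre too far to −y, so I'll shift it.

```bash
for i in 1 2; do python3 -m handwheel '[[[0,0,0],[-0.0002,-0.0004,0],0],[[0,0,0],[-0.0002,-0.0004,0],0],[[0,0,0],[-0.0002,-0.0004,0],0]]' | egrep 'pos|contact'; done
```

```text
tool_pos: [479.8, -136.7, 74.7]
contact_force: [-1.5, 3.5, 0.0]
tool_pos: [479.9, -136.3, 74.7]
contact_force: [-1.6, 1.8, -0.6]
```

```bash
python3 -m handwheel '[[[0,0,0],[-0.0005,-0.0002,0],0],[[0,0,0],[-0.0005,-0.0002,0],0],[[0,0,0],[-0.0005,-0.0002,0],0]]' | egrep 'pos|contact'; for i in 1 2; do python3 -m handwheel '[[[0,0,0],[0,0,0.0005],0],[[0,0,0],[0,0,0.0005],0],[[0,0,0],[0,0,0.0005],0]]' | egrep 'pos|contact'; done
```

```text
tool_pos: [479.8, -136.0, 74.8]
contact_force: [-1.4, 0.2, -2.1]
tool_pos: [479.8, -136.0, 74.3]
contact_force: [-1.2, 1.4, -0.8]
tool_pos: [479.6, -135.8, 73.7]
contact_force: [-1.5, 0.9, -0.4]
```

```bash
python3 -m handwheel '[[[0,0,0],[-0.0004,0,0.0005],0],[[0,0,0],[-0.0004,0,0.0005],0],[[0,0,0],[-0.0004,0,0.0005],0]]' | egrep 'pos|contact'; for i in 1 2; do python3 -m handwheel '[[[0,0,0],[0,0,0.0005],0],[[0,0,0],[0,0,0.0005],0],[[0,0,0],[0,0,0.0005],0]]' | egrep 'pos|contact'; done
```

```text
tool_pos: [479.3, -135.6, 73.2]
contact_force: [0.2, 0.1, -1.7]
tool_pos: [479.2, -135.6, 72.7]
contact_force: [-0.6, 0.4, -1.4]
tool_pos: [479.2, -135.6, 72.2]
contact_force: [-1.7, 1.0, -2.1]
```

```bash
for i in 1 2 3 4; do python3 -m handwheel '[[[0,0,0],[0,0,0.0005],0],[[0,0,0],[0,0,0.0005],0],[[0,0,0],[0,0,0.0005],0]]' | egrep 'pos|contact'; done
```

```text
tool_pos: [479.2, -135.6, 71.7]
contact_force: [-0.6, 0.4, 0.4]
tool_pos: [479.2, -135.6, 71.3]
contact_force: [-2.2, 0.5, 1.4]
tool_pos: [479.2, -135.6, 70.8]
contact_force: [-2.1, 2.0, 2.7]
tool_pos: [479.3, -135.6, 70.4]
contact_force: [-2.7, 1.2, 4.5]
```

Contact is at TCP z of about 72 and the load is about 6.6 N. I'll trim sideways and begin twisting while following it down.

```bash
python3 -m handwheel '[[[0,0,0],[-0.0005,-0.0001,0.0005],0],[[0,0,0],[-0.0005,-0.0001,0.0005],0],[[0,0,8],[-0.0005,-0.0001,0.0008],0],[[0,0,16],[-0.0005,-0.0001,0.001],0],[[0,0,24],[-0.0005,-0.0001,0.0012],0],[[0,0,30],[-0.0005,-0.0001,0.0014],0],[[0,0,30],[-0.0005,-0.0001,0.0014],0]]'; python3 -c "
from plant import *;print(get_obs()['moment'])"
```

```text
time: 13.8
tool_pos: [478.9, -135.7, 69.0]
tcp_rot: [3.141, -0.001, -1.009]
contact_force: [-3.2, -0.8, 5.3]
grip_width: 14.0
finger_force: 30.0
[-0.07855323  0.81393909 -0.04885107]
```

```bash
python3 -m handwheel '[[[0,0,0],[-0.0003,0.0005,0.0003],0],[[0,0,-8],[-0.0003,0.0005,0.0008],0],[[0,0,-16],[-0.0003,0.0005,0.0013],0],[[0,0,-24],[-0.0003,0.0005,0.0017],0],[[0,0,-30],[-0.0003,0.0005,0.002],0],[[0,0,-30],[-0.0003,0.0005,0.002],0]]'; python3 -c "
from plant import *;print(get_obs()['moment'])"
```

```text
time: 14.4
tool_pos: [479.1, -135.6, 67.6]
tcp_rot: [-3.141, -0.002, -0.479]
contact_force: [-2.2, 0.6, 9.9]
grip_width: 13.7
finger_force: 30.0
[0.31565456 0.46648161 0.12460715]
```

```bash
python3 -m handwheel '[[[0,0,0],[-0.0003,0,0.0003],0],[[0,0,8],[-0.0003,0,0.0008],0],[[0,0,16],[-0.0003,0,0.0013],0],[[0,0,24],[-0.0003,0,0.0017],0],[[0,0,30],[-0.0003,0,0.002],0],[[0,0,30],[-0.0003,0,0.002],0]]'; python3 -c "
from plant import *;print(get_obs()['moment'])"
```

```text
time: 15.0
tool_pos: [478.9, -135.8, 66.2]
tcp_rot: [-3.14, -0.003, -1.009]
contact_force: [-4.3, 0.4, 14.6]
grip_width: 13.8
finger_force: 30.0
[ 0.09372544  0.9192921  -0.1131976 ]
```

```bash
python3 -m handwheel '[[[0,0,0],[-0.0003,0.0005,0],0],[[0,0,-8],[-0.0003,0.0005,0.0003],0],[[0,0,-16],[-0.0003,0.0005,0.0006],0],[[0,0,-24],[-0.0003,0.0005,0.0008],0],[[0,0,-30],[-0.0003,0.0005,0.001],0],[[0,0,-30],[-0.0003,0.0005,0.001],0]]'; python3 -c "
from plant import *;print(get_obs()['moment'])"
```

```text
time: 15.6
tool_pos: [479.1, -135.8, 65.4]
tcp_rot: [-3.141, -0.005, -0.479]
contact_force: [-2.4, 0.4, 14.1]
grip_width: 13.9
finger_force: 30.0
[0.38729359 0.43625036 0.07160131]
```

```bash
python3 -m handwheel '[[[0,0,0],[-0.0003,0,0.0002],0],[[0,0,8],[-0.0003,0,0.0005],0],[[0,0,16],[-0.0003,0,0.0009],0],[[0,0,24],[-0.0003,0,0.0012],0],[[0,0,30],[-0.0003,0,0.0014],0],[[0,0,30],[-0.0003,0,0.0014],0]]'; python3 -c "
from plant import *;print(get_obs()['moment'])"
```

```text
time: 16.2
tool_pos: [478.8, -135.9, 64.4]
tcp_rot: [-3.139, -0.004, -1.009]
contact_force: [-3.7, 0.7, 16.8]
grip_width: 14.2
finger_force: 30.0
[ 0.22115808  0.81264409 -0.13039199]
```

```bash
cat > rd.py <<'E'
from plant import *;import numpy as np
F=[];
for i in range(4): F.append(get_obs()['contact_force']);capture("top")
F.append(get_obs()['contact_force']);print(np.mean(F,0).round(2),np.round(np.array(F)[:,2],1),get_obs()['tool_pos'])
E
python3 rd.py; python3 -m handwheel '[[[0,0,-8],[0,0,0],0],[[0,0,-16],[0,0,0.0001],0],[[0,0,-24],[0,0,0.0001],0],[[0,0,-30],[0,0,0.0001],0],[[0,0,-30],[0,0,0.0001],0]]';python3 rd.py
```

```text
[-3.38  0.26 17.32] [16.8 17.9 17.1 17.1 17.7] [ 478.7409064  -135.90022412   64.32664814]
time: 16.9
tool_pos: [478.9, -135.6, 64.1]
tcp_rot: [-3.141, -0.005, -0.48]
contact_force: [-1.5, 1.8, 16.3]
grip_width: 13.6
finger_force: 30.0
[-2.06  1.8  15.55] [16.3 15.7 15.1 15.5 15.1] [ 478.91061217 -135.58236128   64.02320033]
```

```bash
python3 -m handwheel '[[[0,0,0],[-0.0002,0,0.0003],0],[[0,0,8],[-0.0002,0,0.0005],0],[[0,0,16],[-0.0002,0,0.0007],0],[[0,0,24],[-0.0002,0,0.0008],0],[[0,0,30],[-0.0002,0,0.0008],0],[[0,0,30],[-0.0002,0,0.0008],0]]';python3 rd.py
```

```text
time: 17.7
tool_pos: [478.7, -135.8, 63.4]
tcp_rot: [-3.139, -0.004, -1.009]
contact_force: [-2.8, 0.8, 17.3]
grip_width: 13.9
finger_force: 30.0
[-3.1   0.67 17.03] [17.3 17.5 16.5 16.6 17.3] [ 478.69044583 -135.81891409   63.37912996]
```

```bash
python3 -m handwheel '[[[0,0,-8],[0,0,0.0001],0],[[0,0,-16],[0,0,0.0002],0],[[0,0,-24],[0,0,0.0003],0],[[0,0,-30],[0,0,0.0004],0],[[0,0,-30],[0,0,0.0004],0]]';python3 rd.py
```

```text
time: 18.4
tool_pos: [479.1, -135.7, 63.1]
tcp_rot: [-3.141, -0.006, -0.48]
contact_force: [-2.1, 2.1, 16.3]
grip_width: 13.7
finger_force: 30.0
[-1.53  2.35 16.05] [16.3 16.1 16.3 15.8 15.7] [ 479.05146994 -135.6503461    63.05281162]
```

```bash
python3 -m handwheel '[[[0,0,0],[-0.0002,0,0.0002],0],[[0,0,8],[-0.0002,0,0.0003],0],[[0,0,16],[-0.0002,0,0.0004],0],[[0,0,24],[-0.0002,0,0.0004],0],[[0,0,30],[-0.0002,0,0.0004],0],[[0,0,30],[-0.0002,0,0.0004],0]]';python3 rd.py
```

```text
time: 19.2
tool_pos: [478.6, -135.8, 62.7]
tcp_rot: [-3.139, -0.005, -1.009]
contact_force: [-2.8, -0.8, 16.3]
grip_width: 14.0
finger_force: 30.0
[-3.08  0.1  16.8 ] [16.3 16.5 17.9 16.9 16.4] [ 478.58224787 -135.78702834   62.64511391]
```

```bash
python3 -m handwheel '[[[0,0,-8],[0,0,0.0002],0],[[0,0,-16],[0,0,0.0004],0],[[0,0,-24],[0,0,0.0005],0],[[0,0,-30],[0,0,0.0006],0],[[0,0,-30],[0,0,0.0006],0]]';python3 rd.py; python3 -m handwheel '[[[0,0,0],[-0.0002,0,0.0002],0],[[0,0,8],[-0.0002,0,0.0002],0],[[0,0,16],[-0.0002,0,0.0003],0],[[0,0,24],[-0.0002,0,0.0003],0],[[0,0,30],[-0.0002,0,0.0003],0],[[0,0,30],[-0.0002,0,0.0003],0]]';python3 rd.py
```

```text
time: 19.9
tool_pos: [479.0, -135.7, 62.3]
tcp_rot: [-3.141, -0.006, -0.479]
contact_force: [-0.9, 1.5, 17.3]
grip_width: 13.7
finger_force: 30.0
[-2.02  1.19 17.82] [17.3 18.  18.5 17.8 17.5] [ 479.04286939 -135.76925308   62.2643659 ]
time: 20.7
tool_pos: [478.8, -135.8, 61.9]
tcp_rot: [-3.138, -0.005, -1.009]
contact_force: [-2.7, 1.5, 18.2]
grip_width: 13.6
finger_force: 30.0
[-2.11  0.28 17.62] [18.2 17.4 17.5 18.1 17. ] [ 478.83233652 -135.83649657   61.93559734]
```

```bash
python3 -m handwheel '[[[0,0,-8],[0,0,0],0],[[0,0,-16],[0,0,0.0001],0],[[0,0,-24],[0,0,0.0002],0],[[0,0,-30],[0,0,0.0002],0]]' >/dev/null;python3 rd.py; python3 -c "
from plant import *;print(get_obs()['moment'])";python3 -m handwheel '[[[0,0,8],[0,0,0.0001],0],[[0,0,16],[0,0,0.0001],0],[[0,0,24],[0,0,0.0001],0],[[0,0,30],[0,0,0.0001],0]]' >/dev/null; python3 -c "
from plant import *;print(get_obs()['moment'])";python3 rd.py
```

```text
[-0.49  1.72 16.46] [16.8 15.9 16.6 16.4 16.7] [ 479.12366859 -135.67153845   61.76085703]
[0.43627064 0.19843019 0.23643417]
[0.24016111 0.51869389 0.23549767]
[-2.6   0.14 16.74] [16.9 16.  17.4 16.7 16.8] [ 478.68878299 -135.79857754   61.52953153]
```

```bash
python3 -m handwheel '[[[0,0,-8],[0,0,0.0002],0],[[0,0,-16],[0,0,0.0003],0],[[0,0,-24],[0,0,0.0004],0],[[0,0,-30],[0,0,0.0005],0]]' >/dev/null;python3 rd.py; python3 -m handwheel '[[[0,0,8],[0,0,0.0001],0],[[0,0,16],[0,0,0.0002],0],[[0,0,24],[0,0,0.0002],0],[[0,0,30],[0,0,0.0002],0]]';python3 rd.py
python3 - <<'E'
from h import *
from plant import *
s=capture("scene");u,v=proj(s,[479,-136,70]).astype(int);print(u,v)
cv2.imwrite("pics/d.png",cv2.resize(s["image"][v-25:v+35,u-40:u+40,::-1],None,fx=8,fy=8,interpolation=2))
E
```

```text
[-2.18  2.32 18.67] [18.2 19.4 18.6 18.9 18.2] [ 478.83178407 -135.52338758   61.22598133]
time: 23.1
tool_pos: [478.8, -135.9, 61.0]
tcp_rot: [-3.138, -0.006, -1.011]
contact_force: [-2.0, 0.9, 17.9]
grip_width: 13.9
finger_force: 30.0
[-3.02  0.2  18.69] [17.9 18.7 18.9 18.4 19.4] [ 478.53827929 -135.81695522   60.95544553]
313 158
```

View pics/d.png

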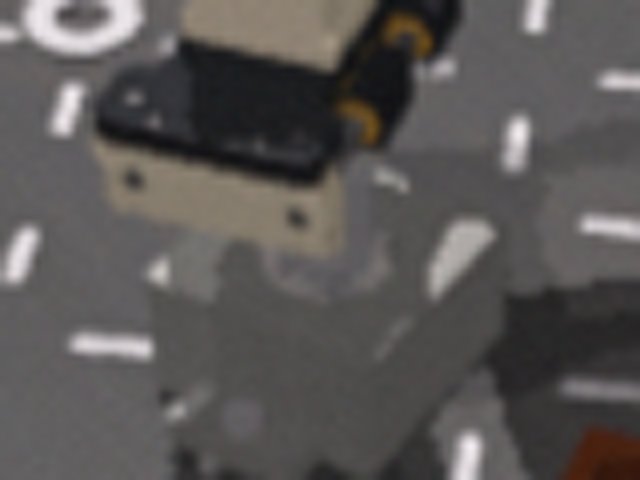

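The crop shows the gripper over the block, hiding the peg, with only the bore rim visible at crop (330,270). I'll ease back to about 19 N and do full sweeps at that load.

```bash
python3 -m handwheel '[[[0,0,-8],[0,0,-0.0003],0],[[0,0,-16],[0,0,-0.0003],0],[[0,0,-24],[0,0,-0.0003],0],[[0,0,-30],[0,0,-0.0003],0]]' >/dev/null;python3 rd.py; python3 -m handwheel '[[[0,0,8],[0,0,0],0],[[0,0,16],[0,0,0],0],[[0,0,24],[0,0,0],0],[[0,0,30],[0,0,0],0]]'>/dev/null;python3 rd.py
```

```text
[-1.65  1.71 16.66] [15.7 16.6 16.9 17.4 16.8] [ 478.79519994 -135.53520787   61.12808954]
[-3.05 -0.93 16.67] [17.5 16.4 17.1 16.4 16. ] [ 478.59895484 -135.97050679   61.11810366]
```

The load is stable at 18.8 N with no further sinking. I'll add several more full sweeps.

```bash
python3 -m handwheel '[[[0,0,-8],[0,0,0.0001],0],[[0,0,-16],[0,0,0.0001],0],[[0,0,-24],[0,0,0.0001],0],[[0,0,-32],[0,0,0.0001],0],[[0,0,-40],[0,0,0.0001],0]]' >/dev/null;python3 rd.py; python3 -m handwheel '[[[0,0,8],[0,0,0],0],[[0,0,16],[0,0,0],0],[[0,0,24],[0,0,0],0],[[0,0,32],[0,0,0],0],[[0,0,40],[0,0,0],0]]'>/dev/null;python3 rd.py;python3 -m handwheel '[[[0,0,-8],[0,0,0],0],[[0,0,-16],[0,0,0],0],[[0,0,-24],[0,0,0],0],[[0,0,-32],[0,0,0],0],[[0,0,-40],[0,0,0],0]]' >/dev/null;python3 rd.py
```

```text
[-1.32  2.64 17.15] [17.1 16.8 16.9 16.8 18.2] [ 478.96996388 -135.46538205   61.06267498]
[-2.46  0.73 16.64] [16.7 16.4 16.5 16.6 17. ] [ 478.68634781 -135.74838453   60.97892826]
[-0.6   2.14 16.11] [15.9 16.  15.5 16.3 16.8] [ 479.09337921 -135.48525523   61.044093  ]
```

```bash
python3 -m handwheel '[[[0,0,8],[0,0,0.0003],0],[[0,0,16],[0,0,0.0003],0],[[0,0,24],[0,0,0.0003],0],[[0,0,32],[0,0,0.0003],0],[[0,0,40],[0,0,0.0003],0]]'>/dev/null;python3 rd.py;python3 -m handwheel '[[[0,0,-8],[0,0,0.0001],0],[[0,0,-16],[0,0,0.0001],0],[[0,0,-24],[0,0,0.0001],0],[[0,0,-32],[0,0,0.0001],0],[[0,0,-40],[0,0,0.0001],0]]' >/dev/null;python3 rd.py; python3 -m handwheel '[[[0,0,0],[0,0,-0.0005],0],[[0,0,0],[0,0,-0.001],0],[[0,0,0],[0,0,-0.001],0]]'>/dev/null;python3 rd.py
```

```text
[-3.45 -0.04 17.5 ] [17.6 17.4 17.1 17.7 17.8] [ 478.60723211 -135.89311213   60.79958766]
[-1.31  1.55 17.01] [17.1 17.2 16.7 17.5 16.5] [ 479.00947734 -135.72082391   60.73852035]
[ 0.07  1.4  11.52] [11.6 12.2 10.5 11.5 11.9] [ 478.94841309 -135.64034281   61.19040446]
```

```bash
python3 -m handwheel '[[[0,0,0],[0,0,-0.001],0],[[0,0,0],[0,0,-0.0018],0],[[0,0,0],[0,0,-0.0018],0]]'>/dev/null;python3 rd.py; python3 -m handwheel '[[[0,0,0],[0,0,-0.0002],0],[[0,0,0],[0,0,-0.0004],0],[[0,0,0],[0,0,-0.0004],0]]'>/dev/null;python3 rd.py
```

```text
[ 5.24 -0.67  3.23] [3.1 3.1 3.  2.8 4.2] [ 478.59773122 -135.5205232    62.01149647]
[ 6.25 -1.03  0.9 ] [0.5 1.  1.4 0.6 1. ] [ 478.56445279 -135.52844826   62.21813092]
```

The peg rose 1.4 mm for 16 N. That is just the sleeve spring (12 N/mm), so the peg is wedged in the jaws. Releasing and retreating.

```bash
python3 -m handwheel '[[[0,0,0],[0,0,0],0.3],[[0,0,0],[0,0,0],0.5],[[0,0,0],[0,0,0],0.8],[[0,0,0],[0,0,0],0.8],[[0,0,0],[0,0,0],0.8],[[0,0,0],[0,0,0],0.8],[[0,0,0],[0,0,0],0.8]]'; python3 -m handwheel '[[[0,0,0],[0,0,-0.02],0.8],[[0,0,0],[0,0,-0.05],0.8],[[0,0,0],[0,0,-0.09],0.8],[[0,0,0],[-0.03,0,-0.12],0.8],[[0,0,0],[-0.08,0,-0.14],0.8],[[0,0,0],[-0.12,0,-0.14],0.8],[[0,0,0],[-0.12,0,-0.14],0.8]]';python3 - <<'E'
from h import *
from plant import *
s=capture("scene");t=capture("top")
f=lambda c,z,h,w:(lambda q:c["image"][q[1]-h:q[1]+h,q[0]-w:q[0]+w,::-1])(proj(c,[479,-136,z]).astype(int))
cv2.imwrite("pics/e.png",cv2.resize(np.vstack([f(s,70,35,50),f(t,70,35,50)]),None,fx=4,fy=4,interpolation=2))
E
```

```text
time: 30.25
tool_pos: [476.6, -134.8, 61.8]
tcp_rot: [3.142, 0.0, -0.308]
contact_force: [-0.5, -0.0, -0.4]
grip_width: 65.1
finger_force: 0.0
time: 30.95
tool_pos: [357.7, -96.3, 201.9]
tcp_rot: [-3.141, 0.003, -0.308]
contact_force: [0.3, 0.2, 0.9]
grip_width: 73.5
finger_force: 0.0
```

View pics/e.png

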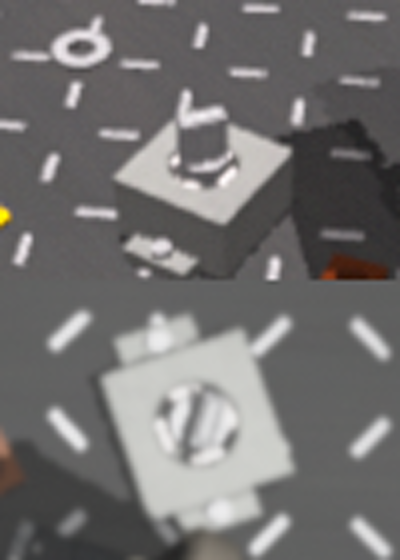

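The peg stands upright in the collet, at crop (205,150) in the scene view and (197,425) in the top view. I'll measure its height, tilt and yaw as a check.

Run:
```python
from h import *
from plant import *
s=capture("scene");Ri=np.linalg.inv(s["camera_from_world"])
v,u=np.mgrid[135:175,295:332];d=s["depth"][v,u]
P=np.stack([(u-s["cx"])/s["fx"]*d,(v-s["cy"])/s["fy"]*d,d,np.ones_like(d)],-1)@Ri.T
r=np.hypot(P[...,0]-479,P[...,1]-136*-1);r=np.hypot(P[...,0]-479,P[...,1]+136);z=P[...,2][r<25];zt=np.percentile(z[z>70],95);print("top z",zt)
m=(r<25)&(P[...,2]>zt-4);q=P[m][:,:2].astype(np.float32);rc=cv2.minAreaRect(q);B=cv2.boxPoints(rc);L=max((B[1]-B[0],B[2]-B[1]),key=np.linalg.norm)
print(m.sum(),q.mean(0),rc[0],rc[1],np.degrees(np.arctan2(L[1],L[0])))
```

```text
top z 96.37052583066603
41 [ 479.78897 -132.83636] (479.0201721191406, -133.81539916992188) (13.534640312194824, 30.949016571044922) -13.613159
```

```bash
python3 -c "
from plant import *
print(get_obs()['contact_force']);print(close_job())"
```

```text
[0.57155212 0.06839703 0.48215344]
the job is handed in; nothing more can be done
None
```

The peg is wedged in the collet and stood upright on its own after I let go, with about 19 N held through well over 1.5 rad of to-and-fro twist, a highest reading of about 21.5 N, and the job handed in at about 31 s; the loose parts were not touched.

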